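# Put washed parts up to drain

### The job

The washed parts have to drain. First take the flat cover plate off the sloping wooden rest and set it down gently in the drip tray so that it stands upright by itself on one of its long thin edges, clear of the pulley; then hang the wire basket by its handle on the hook of the stand, with the hook near the middle of the handle. Leave the pulley, bearing ring and wrench where they are.

Things in the scene. Friction and masses are not known exactly. Their poses are not given: they have to be found in the camera images.
- plate: Flat aluminium cover plate, 130 x 100 x 14 mm, 0.33 to 0.6 kg. Origin at its centre; x across its thickness, y along its 130 mm length, z along its 100 mm width, up to the upper long edge at the start. It starts leaning on the rest 35 degrees from upright, upper edge towards the rest's -x (robot) side; its upper 38 mm stick out past the rest, free on both faces.
- rest: Fixed wooden rest, 110 mm wide, about 110 mm deep, 75 mm high: a board sloping 35 degrees from vertical, with a low toe that carries the plate's lower long edge. Origin under it at bench height, z up, +x towards the toe (away from the robot at yaw 0), y along the board.
- tray: Fixed shallow steel drip tray, 200 x 300 mm outside (x by y), open on top, walls 4 mm thick and 16 mm high, flat floor 4 mm above the bench. Origin under its centre at bench height. The half at its -y end is empty; the pulley lies near its +y end.
- pulley: Loose dark steel belt pulley, 72 mm in diameter, 45 mm high, lying in the tray about 95 mm from the tray's centre towards +y of the tray. Origin at the centre of its underside. To be left alone.
- basket: Loose wire parts basket, 80 x 120 mm (x by y), 55 mm high, 0.2 to 0.3 kg, standing on the bench. A rigid bail handle of 8 mm round bar stands over its middle: two uprights at its y ends and a straight level top bar, 117 mm long, along y. Origin at the centre of its underside.
- basket_handle (a point): Middle of the axis of the basket handle's top bar, 125 mm above the basket's underside; axes as the basket's.
- hook: Fixed hook stand: base plate 120 x 130 x 12 mm, post of 16 mm diameter, 210 mm high, and a level arm of 10 mm round bar, its axis 180 mm above the bench, reaching 110 mm from the post's axis towards the stand's -x (robot side at yaw 0), then turned up to a tip 207 mm above the bench. Nothing is above the arm. Origin on the post's axis at bench height.
- hook_seat (a point): Point on the upper side of the hook arm, 75 mm from the post's axis and 185 mm above the bench, where the basket handle can rest; axes as the stand's (the arm lies along x).
- bearing: Loose steel bearing ring lying flat, 80 mm outside diameter, 18 mm high, origin at the centre of its underside. To be left alone.
- wrench: Loose steel open-ended wrench, about 180 mm long, lying flat near the robot, left of centre. To be left alone.

How it is judged:
By the outcome, as a careful person would: the job done as asked, in the order asked, and still so for the second after the job is handed in, with the robot touching nothing.
It also fails if it takes over 72 s, if anything falls off the work surface, if the arm or the gripper's body presses on something with over 40 N, if the wrist force passes 120 N, or if a joint passes its speed limit or range.

### The arm

A 6-joint arm with a two-finger parallel gripper is mounted at the origin on the work surface. World frame = base frame: x ahead of the robot, y to its left, z up, the work surface at z = 0. Lengths are in mm, angles in rad, forces in N, time in s.
With the tool pointing down it reaches from about 350 to 975 mm from the base axis. Payload 4.9 kg.
Tool frame: the origin (TCP) lies midway between the tips of the shut fingers; the grasp point (between the pads) lies arm.pinch_z behind it (arm.pinch_z is the distance from the TCP to the grasp point, in mm); z points along the fingers, x is the direction in which the jaws open and shut, and the axes are right-handed (so a half turn about z gives the same grasp; the last joint's range is limited). The gripper opens to 85 mm and grips with 20 to 120 N. Pads are 22 mm wide; open, the fingers measure 114 mm over their backs; the gripper's body (76 mm by 85 mm) begins 54 mm behind the grasp point. The pads swing forward as they close: fully open they stand 13 mm farther back than shut.
Start: joints at [1.032, 0.053, 1.613, -0, 1.476, -0.119], TCP at [254.724, 570.716, 231.304] pointing down, gripper open.
Joint ranges: [-3.01, 3.01], [-1.01, 2.22], [0.06, 2.58], [-1.02, 4.17], [0.09, 2.62], [-3.14, 3.14]. Speed limits (rad/s): [2.57, 2.57, 3.14, 3.14, 3.14, 3.14].

### API

Orientations are given as a unit quaternion [x, y, z, w].
In Python, from bench import arm gives the robot as it stands.
- The arm moves only by the shell command python3 -m crank 'ROWS' [FORCE]. ROWS is text: rows parted by semicolons, each of 7 numbers parted by spaces: the shift along the tool's x, y, z in mm, then the turn, a rotation vector about the tool's x, y, z in rad, then the finger opening in mm, from 0 to 85.4. In form: tx ty tz wx wy wz grip; .... A call has 1 to 20 rows; each row shifts and turns the commanded pose from where the row before left it, along the tool's axes as they then stand; what a row does not reach is not made up. A row lasts 1/10 s, in which the tool goes at most 50 mm and 8.59 degrees, less where a joint would pass 70% of its speed; a pose out of reach is approached as far as the arm can. A call is refused whole if a number of a shift passes 50 or a number of a turn 0.15, either way. A call with a gripper value outside its range is refused whole. The fingers move at their own pace and stop on an object; FORCE is the grip in N (left out, the last holds). Time passes only in rows, so rows that do not move let the fingers close. It gives the time, the measured TCP pose, the force and the opening at its end, in the units of the state.
- arm.get_state(): the state, without advancing time (a new reading comes with each control period).
- arm.read_camera(name): name is "side" or "top" or "wrist"; returns the picture (400x640x3 uint8, red, green, blue); there is no depth.
- arm.camera_model(name): a dict with "fx", "fy", "cx", "cy" (pixels), "k1" (the pictures are not rectified: a ray, as slopes to the right and down, at radius r is drawn at 1 + k1 r^2 times it, then the intrinsics apply), "view" (4x4, takes a point from world to camera coordinates). Camera axes: x right, y up, looking along -z (the intrinsics and any distortion apply to the point x, -y, -z); pixel columns grow to the right and rows downward; lengths in mm; the calibration is good to about 2 mm. A picture is of the moment at which its call begins: read the wrist's pose just before it. camera_model takes no time and is no camera call; for the wrist camera it gives the pose at the moment of the call.
- arm.job_done(): hands the job in, once; it reports no verdict.
The state is a dict: "t": time; "joints": joint angles; "qd": joint speeds; "joint_efforts": joint torques, N m; "tool_pos": TCP position; "orientation": TCP orientation; "force": force on the tool from outside, world axes, zero at the start; "wrist_torque": the same for the moment, N m; "opening": opening from 0.0 (shut) to 1.0 (fully open).
Only numpy, scipy, OpenCV 4.12 (cv2) and the standard library are available. Lean on these libraries where they do the work, as an engineer would, in place of code of your own. Each camera call takes 0.05 s, during which the arm holds its last target. There are 200 camera calls.

## Working session

There is one attempt and no reset: what is moved stays moved. The work goes in short steps, Python scripts to look and compute and a shell command to move; the robot and the scene stay as the last step left them, time stands still between calls to the robot, and variables do not carry over. Pictures are saved under pics/ and viewed, about 8 in all and at most 12, crops included, and the job is handed in when it is done.

```bash
mkdir -p pics; ls; python3 - <<'E'
from bench import arm
import cv2,numpy as np
print(arm.get_state(), arm.pinch_z)
for n in("top","side"):
    im=arm.read_camera(n); cv2.imwrite(f"pics/{n}0.png",im[:,:,::-1])
    m=arm.camera_model(n); print(n,{k:(np.round(v,3).tolist()) for k,v in m.items()})
E
```

```text
pics
{'t': 0.0, 'joints': array([ 1.03201458e+00,  5.33149412e-02,  1.61433115e+00, -7.44298950e-06,
        1.47597018e+00, -1.18983470e-01]), 'qd': array([-0.00075979,  0.00169547, -0.00096524, -0.00012207,  0.00051276,
       -0.00166896]), 'joint_efforts': array([ 4.96641296e-04, -3.93698680e+01, -3.70167124e+01, -1.29690702e-04,
        7.26659011e-03,  3.04679055e-06]), 'tool_pos': array([254.40134464, 570.1903173 , 230.06680303]), 'orientation': array([ 8.38920188e-01,  5.44253520e-01, -9.06559234e-04,  4.49353213e-04]), 'force': array([0.50865587, 0.25763478, 0.63605366]), 'wrist_torque': array([0.0243759 , 0.00970953, 0.03490496]), 'opening': 1.0030157459747153} 18.700000000000003
top {'fx': 365.243, 'fy': 365.243, 'cx': 323.445, 'cy': 199.907, 'k1': 0.021, 'view': [[0.002, -1.0, -0.015, 52.018], [0.991, -0.0, 0.131, -539.914], [-0.131, -0.015, 0.991, -981.421], [0.0, 0.0, 0.0, 1.0]]}
side {'fx': 379.889, 'fy': 379.889, 'cx': 317.276, 'cy': 198.112, 'k1': 0.008, 'view': [[0.988, -0.15, 0.025, -499.924], [0.054, 0.501, 0.864, -171.981], [-0.142, -0.853, 0.503, -1011.736], [0.0, 0.0, 0.0, 1.0]]}
```

View pics/top0.png

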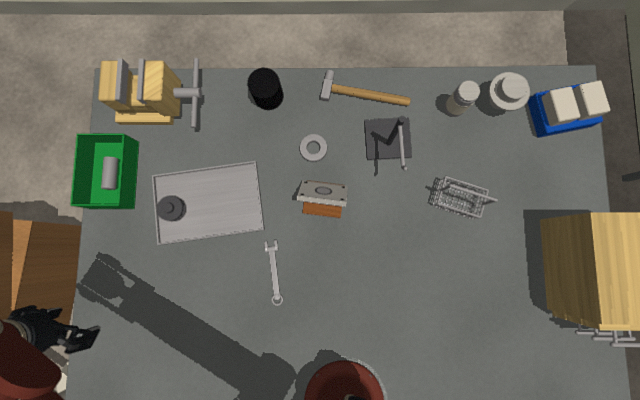

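View pics/side0.png

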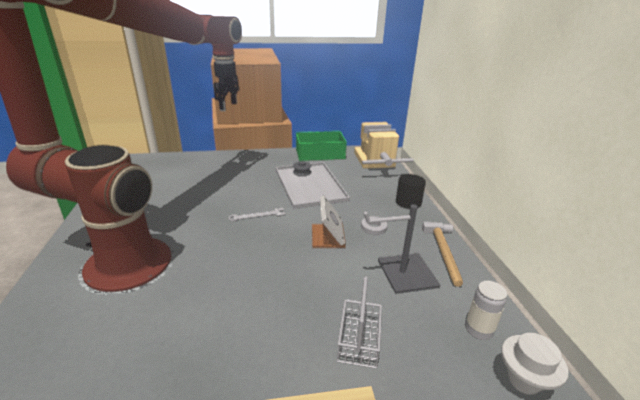

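The top view shows the tray at (152–263, 163–243) with the pulley at (171,208), the plate and rest at (322,195), the hook base at (388,138) and the basket at (460,198). I'll enlarge crops to get exact pixels.

```bash
cat > h.py <<'E'
import numpy as np, cv2
from bench import arm
from scipy.spatial.transform import Rotation as R
def proj(m,P):
    P=np.atleast_2d(P).astype(float); c=P@m["view"][:3,:3].T+m["view"][:3,3]
    s=np.c_[c[:,0],-c[:,1]]/-c[:,2:3]; s=s*(1+m["k1"]*(s**2).sum(1,keepdims=True))
    return s*[m["fx"],m["fy"]]+[m["cx"],m["cy"]]
def ray(m,uv):
    d=(np.array(uv,float)-[m["cx"],m["cy"]])/[m["fx"],m["fy"]]; s=d.copy()
    for _ in range(10): s=d/(1+m["k1"]*(s@s))
    V=m["view"][:3,:3]; return -V.T@m["view"][:3,3], V.T@np.array([s[0],-s[1],-1])
def onz(m,uv,z):
    o,d=ray(m,uv); return o+d*(z-o[2])/d[2]
def tri(m1,a,m2,b):
    (o,d),(p,e)=ray(m1,a),ray(m2,b); d/=np.linalg.norm(d);e/=np.linalg.norm(e)
    t=np.linalg.lstsq(np.c_[d,-e],p-o,rcond=None)[0]; A=o+d*t[0];B=p+e*t[1]
    return (A+B)/2,np.linalg.norm(A-B)
E
python3 - <<'E'
import cv2
t=cv2.imread("pics/top0.png"); s=cv2.imread("pics/side0.png")
c=lambda im,x,y,w,h,k:cv2.resize(im[y:y+h,x:x+w],None,fx=k,fy=k,interpolation=cv2.INTER_CUBIC)
a=c(t,290,108,210,120,3.8)   # 798x456
cv2.imwrite("pics/a.png",a)
b=c(s,270,150,180,220,2.7)
cv2.imwrite("pics/b.png",b)
E
```

```text
(no output)
```

View pics/a.png

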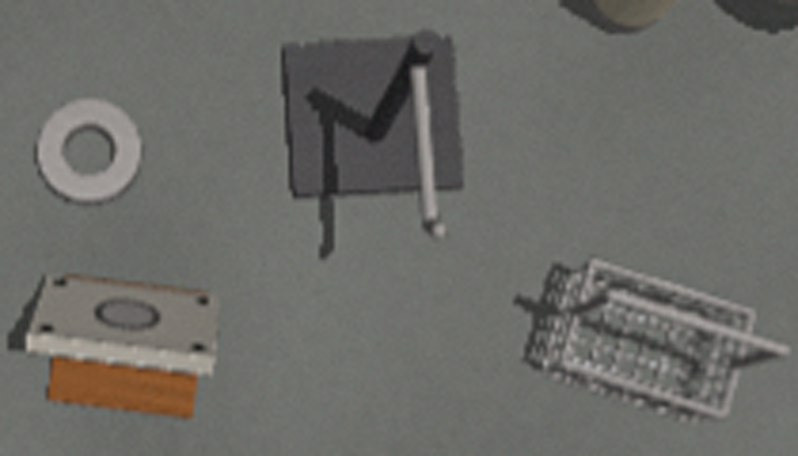

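View pics/b.png

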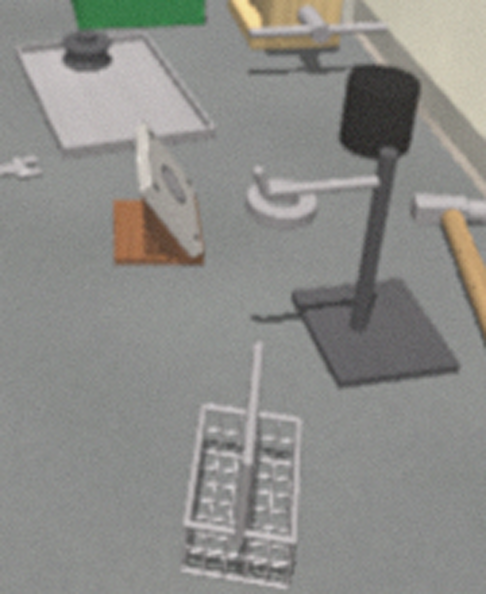

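```bash
cat > fit.py <<'E'
from h import *
from scipy.optimize import least_squares
T,S=arm.camera_model("top"),arm.camera_model("side")
A=lambda p:(np.array(p,float)+.5)/3.8-.5+[290,108]
B=lambda p:(np.array(p,float)+.5)/2.7-.5+[270,150]
def rz(a): return R.from_euler("z",a).as_matrix()
def fit(name,loc,cams,uv,x0,post=np.eye(3),nz=True):
    loc=np.array(loc,float);uv=np.array(uv)
    def W(p): return (loc@post.T)@rz(p[3]).T+[p[0],p[1],p[2] if nz else 0]
    def f(p):
        w=W(p);return np.concatenate([proj(T if c=="t" else S,q)[0]-u for c,q,u in zip(cams,w,uv)])
    r=least_squares(f,x0,loss="soft_l1");print(name,np.round(r.x,2),"res",np.round(r.fun.reshape(-1,2),1).tolist());return r.x
tilt=R.from_euler("y",-35,degrees=True).as_matrix()
h=np.array
if __name__=="__main__":
    # plate
    loc=[[7,65,50],[7,-65,50],[-7,65,50],[-7,-65,50],[7,65,-50],[7,-65,-50],[-7,-65,50],[7,-65,50],[7,-65,-50],[7,65,50]]
    uv=[A(p) for p in[(32,335),(215,352),(27,350),(213,373),(47,275),(217,292)]]+[B(p) for p in[(141,186),(152,192),(203,250),(147,123)]]
    fit("plate",loc,"tttttt"+"ssss",uv,[550,30,60,-.1],tilt)
    # tray
    fit("tray",[[100,150,16],[100,-150,16],[-100,-150,16],[-100,150,16]],"tttt",[(152,176),(256,162),(263,230),(158,243)],[550,350,0,.1],nz=False)
    print("pulley",onz(T,(171,207),45))
    # hook
    loc=[[60,65,12],[60,-65,12],[-60,-65,12],[-60,65,12]]
    for c in loc: pass
    uv=[A(p) for p in[(283,43),(453,38),(462,187),(293,196)]]
    for off in (0,-30,-40,-45): fit(f"hookbase off{off}",h(loc)+[off,0,0],"tttt",uv,[650,-100,0,0],nz=False)
    print("post top",onz(T,A((424,42)),210),"arm end",onz(T,A((430,228)),180),"tip",onz(T,A((437,230)),207),"arm start",onz(T,A((416,67)),185))
    print("side: tip",tri(T,A((437,230)),S,B((257,168))),"arm", tri(T,A((430,215)),S,B((272,190))))
    # basket
    print("handle ends",onz(T,A((610,297)),125),onz(T,A((788,350)),125))
    print("handle tri",tri(T,A((610,297)),S,B((259,343))),tri(T,A((788,350)),S,B((247,460))))
    loc=[[40,60,55],[40,-60,55],[-40,-60,55],[40,60,55],[40,-60,55],[-40,-60,55],[-40,60,55],[0,58.5,125],[0,-58.5,125],[0,58.5,125]]
    uv=[A(p) for p in[(592,260),(755,312),(722,415)]]+[B(p) for p in[(300,420),(296,535),(187,523),(204,406)]]+[A((610,297)),A((788,350)),B((259,343))]
    fit("basket",loc,"tttssssttts"[:9]+"s",uv,[550,-270,0,-.3])
    print("bearing",onz(T,A((90,150)),18))
E
python3 fit.py
```

```text
plate [ 5.5733e+02  5.3570e+01  6.2000e+01 -1.2000e-01] res [[-1.4, -0.3], [0.3, 0.9], [-0.3, 0.5], [0.2, 0.1], [-0.2, -0.2], [0.6, 0.4], [0.3, 2.5], [0.5, -2.2], [0.9, 0.7], [-0.1, -0.5]]
tray [5.3551e+02 3.8288e+02 8.0000e-02 1.3000e-01] res [[0.1, -0.9], [-0.0, -0.6], [0.6, 0.3], [-0.8, 1.6]]
pulley [519.08186085 472.99404364  45.        ]
hookbase off0 [ 7.2437e+02 -1.3367e+02  1.9200e+00  4.0000e-02] res [[0.1, 0.1], [-0.1, -0.5], [0.3, 0.4], [-0.4, -0.1]]
hookbase off-30 [ 7.5435e+02 -1.3248e+02  0.0000e+00  4.0000e-02] res [[0.1, 0.1], [-0.1, -0.5], [0.3, 0.4], [-0.4, -0.1]]
hookbase off-40 [ 7.6434e+02 -1.3208e+02  0.0000e+00  4.0000e-02] res [[0.1, 0.1], [-0.1, -0.5], [0.3, 0.4], [-0.4, -0.1]]
hookbase off-45 [ 7.6934e+02 -1.3189e+02 -1.6000e-01  4.0000e-02] res [[0.1, 0.1], [-0.1, -0.5], [0.3, 0.4], [-0.4, -0.1]]
post top [ 710.31213631 -133.62247173  210.        ] arm end [ 599.05773462 -140.51400548  180.        ] tip [ 591.77893872 -139.19184726  207.        ] arm start [ 702.88336845 -133.25914463  185.        ]
side: tip (array([ 591.05947088, -139.18860964,  206.15447   ]), np.float64(1.7918889269253095)) arm (array([ 606.06951968, -139.96047165,  183.06611571]), np.float64(1.3421327336590438))
handle ends [ 564.05631881 -269.90115608  125.        ] [ 528.37623925 -384.65022829  125.        ]
handle tri (array([ 563.95904625, -268.87833536,  128.36445444]), np.float64(0.9561094134835904)) (array([ 526.74664858, -382.33238131,  129.57001237]), np.float64(2.0493924622204878))
basket [ 5.4626e+02 -3.2517e+02  1.6500e+00 -3.2000e-01] res [[-0.2, -0.1], [0.0, -0.3], [0.9, 0.6], [0.4, -1.3], [0.6, 2.0], [-0.6, -0.1], [-0.5, -1.3], [0.1, -0.3], [-1.3, 0.0], [0.0, 0.9]]
bearing [696.20616312  82.14164037  18.        ]
```

```bash
cat >> h.py <<'E'
def rz(a): return R.from_euler("z",a).as_matrix()
def down(a,t=0):  # tool axes: x at heading a, tilted outward by t
    x=np.array([np.cos(t),0,np.sin(t)]); z=np.array([np.sin(t),0,-np.cos(t)])
    return rz(a)@np.c_[x,np.cross(z,x),z]
def go(tcp,Rt):
    s=arm.get_state(); R0=R.from_quat(s["orientation"]).as_matrix(); d=np.array(tcp)-s["tool_pos"]
    w=R.from_matrix(R0.T@Rt).as_rotvec()
    print("t",round(s["t"],2),"pos",s["tool_pos"].round(1),"open",round(s["opening"]*85.4,1),"F",s["force"].round(1),"j",s["joints"].round(2))
    print("turn",w.round(4),"|w|",np.linalg.norm(w).round(3),"shift now-axes",(R0.T@d).round(1),"shift target-axes",(Rt.T@d).round(1))
E
cat > p.py <<'E'
from h import *
C=np.array([557.3,53.6,62.]);yaw=-.12;tl=np.radians(35)
Rt=down(yaw,tl);g=C-Rt[:,2]*36
tcp=g+Rt[:,2]*18.7
E
python3 - <<'E'
from p import *
print([a for a in dir(arm) if a[0]!="_"])
print("grasp",g,tcp); go(tcp-Rt[:,2]*100,Rt)
E
```

```text
['PlanningError', 'camera_model', 'get_state', 'job_done', 'pinch_z', 'read_camera']
grasp [536.79974098  56.07190764  91.48947359] [547.44848664  54.78788895  76.17133037]
t 0.1 pos [254.4 570.2 230.2] open 85.5 F [-0.4 -0.3 -0.8] j [ 1.03  0.05  1.61  0.    1.48 -0.12]
turn [-0.3866  0.5271  1.2294] |w| 1.392 shift now-axes [-368.1  422.9   72.7] shift target-axes [200.5 476.7 228.4]
```

```bash
r="-0.0322 0.0439 0.1025"; python3 -m crank '0 0 0 -0.0322 0.0439 0.1025 60; 0 0 0 -0.0322 0.0439 0.1025 60; 0 0 0 -0.0322 0.0439 0.1025 60; 0 0 0 -0.0322 0.0439 0.1025 60; 0 0 0 -0.0322 0.0439 0.1025 60; 0 0 0 -0.0322 0.0439 0.1025 60; 0 0 0 -0.0322 0.0439 0.1025 60; 0 0 0 -0.0322 0.0439 0.1025 60; 0 0 0 -0.0322 0.0439 0.1025 60; 0 0 0 -0.0322 0.0439 0.1025 60; 0 0 0 -0.0322 0.0439 0.1025 60; 0 0 0 -0.0322 0.0439 0.1025 60; 0 0 0 0 0 0 60; 0 0 0 0 0 0 60' 60
python3 -c "
from p import *
go(tcp-Rt[:,2]*100,Rt)"
```

```text
t: 1.5
tool_pos: [254.4, 570.6, 230.6]
orientation: [0.952, -0.056, 0.3, 0.018]
force: [-0.0, -0.0, -0.2]
opening: 0.706
t 1.5 pos [254.4 570.6 230.6] open 60.3 F [-0.  -0.  -0.2] j [ 1.29  0.02  1.73 -0.62  1.33  1.54]
turn [-0.0009  0.0007  0.0017] |w| 0.002 shift now-axes [199.7 477.6 228.2] shift target-axes [200.3 477.  228.7]
```

```bash
python3 -m crank '14.3 34.1 16.3 0 0 0 60; 14.3 34.1 16.3 0 0 0 60; 14.3 34.1 16.3 0 0 0 60; 14.3 34.1 16.3 0 0 0 60; 14.3 34.1 16.3 0 0 0 60; 14.3 34.1 16.3 0 0 0 60; 14.3 34.1 16.3 0 0 0 60; 14.3 34.1 16.3 0 0 0 60; 14.3 34.1 16.3 0 0 0 60; 14.3 34.1 16.3 0 0 0 60; 14.3 34.1 16.3 0 0 0 60; 14.3 34.1 16.3 0 0 0 60; 14.3 34.1 16.3 0 0 0 60; 14.3 34.1 16.3 0 0 0 60; 0 0 0 0 0 0 60; 0 0 0 0 0 0 60'
python3 - <<'E'
from p import *
go(tcp-Rt[:,2]*100,Rt)
m=arm.camera_model("wrist"); im=arm.read_camera("wrist")
loc=np.array([[x,y,z] for x in(-7,7) for z in(50,12) for y in(-65,65)])
P=rz(yaw)@R.from_euler("y",-35,degrees=True).as_matrix()
uv=proj(m,loc@P.T+C); print(uv.round(0).tolist())
im=im[:,:,::-1].copy()
for u in uv: cv2.drawMarker(im,tuple(int(v) for v in u),(0,0,255),cv2.MARKER_CROSS,8,1)
cv2.imwrite("pics/w1.png",im)
E
```

```text
t: 3.1
tool_pos: [490.2, 60.0, 158.6]
orientation: [0.952, -0.059, 0.301, 0.018]
force: [-0.5, -0.2, -0.1]
opening: 0.7
t 3.1 pos [490.2  60.  158.6] open 59.8 F [-0.5 -0.2 -0.1] j [ 0.02 -0.64  2.37 -0.11  0.8   0.19]
turn [ 0.0005 -0.0007 -0.0037] |w| 0.004 shift now-axes [-0.3 -1.7  0.5] shift target-axes [-0.3 -1.7  0.5]
[[305.0, 296.0], [302.0, 125.0], [307.0, 271.0], [304.0, 120.0], [323.0, 296.0], [324.0, 125.0], [322.0, 271.0], [323.0, 120.0]]
```

View pics/w1.png

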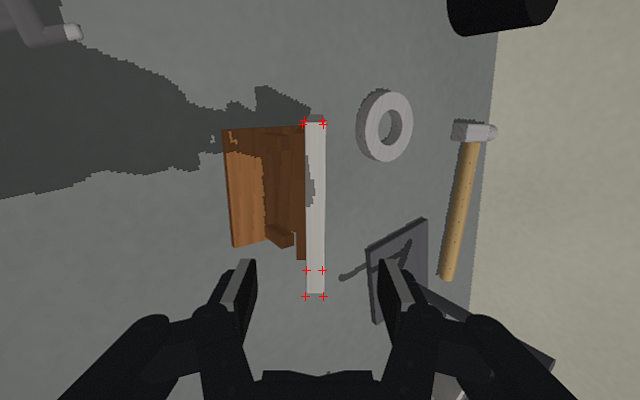

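```bash
python3 -m crank '0.7 -3.7 12 0 0 0 55; 0 0 14 0 0 0 55; 0 0 14 0 0 0 55; 0 0 14 0 0 0 55; 0 0 12 0 0 0 50; 0 0 10 0 0 0 45; 0 0 8 0 0 0 40; 0 0 8 0 0 0 36; 0 0 5 0 0 0 36; 0 0 3 0 0 0 36; 0 0 0 0 0 0 36; 0 0 0 0 0 0 36' 60
python3 - <<'E'
from p import *
C+=np.array([.8,2,.6]);go(tcp+[.8,2,.6],Rt)
E
python3 -m crank '0 0 0 0 0 0 28; 0 0 0 0 0 0 22; 0 0 0 0 0 0 18; 0 0 0 0 0 0 16; 0 0 0 0 0 0 14; 0 0 0 0 0 0 12; 0 0 0 0 0 0 8; 0 0 0 0 0 0 4; 0 0 0 0 0 0 4; 0 0 0 0 0 0 4' 60
python3 - <<'E'
from p import *
go(tcp+[.8,2,.6],Rt)
E
```

```text
t: 4.35
tool_pos: [548.2, 58.3, 77.2]
orientation: [0.952, -0.058, 0.301, 0.017]
force: [0.1, 0.2, -0.1]
opening: 0.423
t 4.35 pos [548.2  58.3  77.2] open 36.1 F [ 0.1  0.2 -0.1] j [ 0.01 -0.3   2.3  -0.14  0.54  0.23]
turn [-0.0012 -0.0007 -0.0015] |w| 0.002 shift now-axes [-0.1  1.5  0.5] shift target-axes [-0.1  1.5  0.5]
t: 5.35
tool_pos: [547.2, 58.4, 76.3]
orientation: [0.952, -0.058, 0.299, 0.017]
force: [-7.5, 0.6, 4.8]
opening: 0.16
t 5.35 pos [547.2  58.4  76.3] open 13.6 F [-7.5  0.6  4.8] j [ 0.01 -0.3   2.3  -0.14  0.54  0.23]
turn [-0.0009  0.0022 -0.002 ] |w| 0.003 shift now-axes [1.2 1.4 0.4] shift target-axes [1.2 1.4 0.4]
```

```bash
python3 -m crank '0.3 0 -2 0 0 0 4; 0.4 0 -4 0 0 0 4; 0.5 0 -6 0 0 0 4; 0.5 0 -8 0 0 0 4; 1 0 -10 0 0 0 4; 11.5 0 -16.4 0 0 0 4; 14.3 0 -20.5 0 0 0 4; 14.3 0 -20.5 0 0 0 4; 14.3 0 -20.5 0 0 0 4; 14.3 0 -20.5 0 0 0 4; 11.5 0 -16.4 0 0 0 4; 0 0 0 0 0 0 4; 0 0 0 0 0 0 4; 0 0 0 0 0 0 4' 60
python3 - <<'E'
from p import *
print(arm.get_state()["wrist_torque"])
t=np.array([535.5,382.9,0])+rz(.13)@[0,-71,0]; z=4+100-14-18.7
print("place tcp",t,z); go([t[0],t[1],z+90],down(.13))
cv2.imwrite("pics/s2.png",arm.read_camera("side")[60:320,200:460,::-1].repeat(2,0).repeat(2,1))
E
```

```text
t: 6.75
tool_pos: [531.9, 59.8, 240.6]
orientation: [0.952, -0.058, 0.299, 0.017]
force: [0.1, -0.3, -3.7]
opening: 0.157
[ 0.05603919  0.75913888 -0.02144825]
place tcp [544.70402413 312.49910555   0.        ] 71.3
t 6.75 pos [531.9  59.8 240.6] open 13.4 F [ 0.1 -0.3 -3.7] j [ 0.01 -0.57  2.19 -0.09  0.92  0.17]
turn [ 0.0747 -0.6046 -0.2432] |w| 0.656 shift now-axes [ -60.  -252.3   55.3] shift target-axes [  45.5 -248.9   79.3]
```

View pics/s2.png

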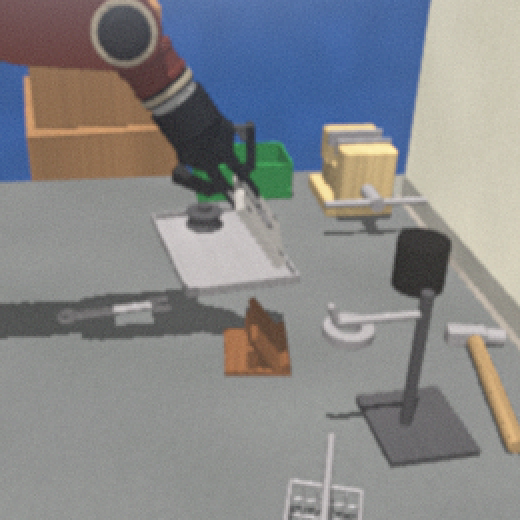

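```bash
python3 -m crank '0 0 0 0.0107 -0.0864 -0.0347 4; 0 0 0 0.0107 -0.0864 -0.0347 4; 0 0 0 0.0107 -0.0864 -0.0347 4; 0 0 0 0.0107 -0.0864 -0.0347 4; 0 0 0 0.0107 -0.0864 -0.0347 4; 0 0 0 0.0107 -0.0864 -0.0347 4; 0 0 0 0.0107 -0.0864 -0.0347 4; 2 -12 0 0 0 0 4; 5 -25 5 0 0 0 4; 6.5 -36 10 0 0 0 4; 6.5 -36 10 0 0 0 4; 6.5 -36 10 0 0 0 4; 6.5 -36 10 0 0 0 4; 6.5 -36 10 0 0 0 4; 4 -20 10 0 0 0 4; 2 -12 4 0 0 0 4; 0 0 0 0 0 0 4; 0 0 0 0 0 0 4; 0 0 0 0 0 0 4' 60
python3 - <<'E'
from p import *
go([544.7,312.5,71.3+80],down(.13))
m=arm.camera_model("wrist"); im=arm.read_camera("wrist")[:,:,::-1].copy()
t=arm.get_state(); P=R.from_quat(t["orientation"]).as_matrix(); Gp=t["tool_pos"]-P[:,2]*18.7
q=[Gp+P@[x,y,z] for x in(-7,7) for y in(-65,65) for z in(-14,86)]
uv=proj(m,np.array(q)); print(uv.round().tolist())
for u in uv: cv2.drawMarker(im,tuple(int(v) for v in u),(0,0,255),cv2.MARKER_CROSS,8,1)
cv2.imwrite("pics/w2.png",im)
E
```

```text
t: 8.7
tool_pos: [546.5, 311.8, 174.9]
orientation: [0.998, 0.064, 0.002, -0.0]
force: [0.0, -0.2, -3.5]
opening: 0.155
t 8.7 pos [546.5 311.8 174.9] open 13.2 F [ 0.  -0.2 -3.5] j [ 0.4   0.1   1.66 -0.    1.38  0.27]
turn [ 0.0003 -0.0047 -0.0015] |w| 0.005 shift now-axes [-1.8 -1.  23.6] shift target-axes [-1.7 -1.  23.6]
[[292.0, 153.0], [303.0, 127.0], [298.0, 421.0], [306.0, 297.0], [332.0, 153.0], [325.0, 127.0], [327.0, 421.0], [323.0, 297.0]]
```

View pics/w2.png

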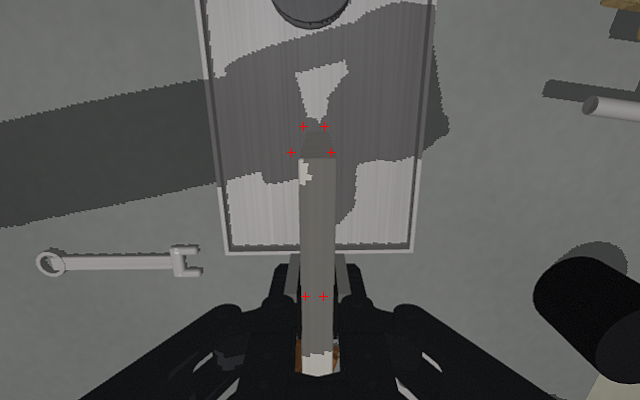

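```bash
python3 - <<'E'
from p import *
s=arm.get_state();P=R.from_quat(s["orientation"]).as_matrix(); Gp=s["tool_pos"]-P[:,2]*18.7
w=arm.read_camera("wrist")[:,:,::-1]; i=arm.read_camera("side")[:,:,::-1]
q=np.array([Gp+P@[x,y,z] for x in(-7,7) for y in(-65,65) for z in(-14,86)])
us=proj(arm.camera_model("side"),q); print(us.round(1).tolist())
x0,y0=(us.min(0)-20).astype(int); print(x0,y0)
a=cv2.resize(w[95:185,275:355],None,fx=5,fy=5,interpolation=cv2.INTER_CUBIC)
b=cv2.resize(i[y0:y0+90,x0:x0+70],None,fx=5,fy=5,interpolation=cv2.INTER_CUBIC)
cv2.imwrite("pics/c.png",np.hstack([a,b]))
E
```

```text
[[309.7, 132.8], [309.4, 159.4], [320.4, 147.1], [319.7, 175.5], [313.6, 132.4], [313.2, 159.1], [324.7, 146.7], [323.7, 175.1]]
289 112
```

View pics/c.png

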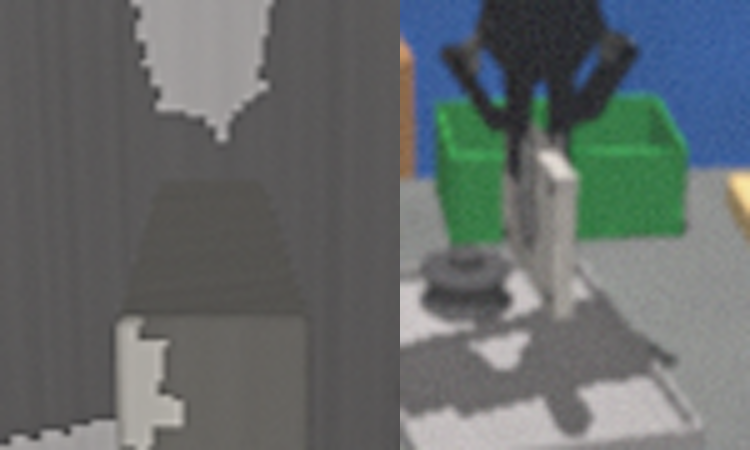

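```bash
python3 -m crank '-0.5 -1 5 0 -0.0047 0 4; -0.5 -1 10 0 0 0 4; -0.5 -1 15 0 0 0 4; 0 0 15 0 0 0 4; 0 0 15 0 0 0 4; 0 0 12 0 0 0 4; 0 0 10 0 0 0 4; 0 0 8 0 0 0 4; 0 0 4 0 0 0 4; 0 0 2 0 0 0 4; 0 0 1 0 0 0 4; 0 0 0 0 0 0 4; 0 0 0 0 0 0 4' 60
python3 -m crank '0 0 1 0 0 0 4; 0 0 1 0 0 0 4; 0 0 0 0 0 0 4'; 
python3 -c "
from p import *
go([544.7,312.5,71.3],down(.13))"
```

```text
t: 10.15
tool_pos: [544.5, 315.6, 77.9]
orientation: [0.998, 0.065, -0.0, -0.0]
force: [0.8, 0.5, -4.4]
opening: 0.154
t: 10.45
tool_pos: [544.0, 315.3, 75.1]
orientation: [0.998, 0.065, -0.001, 0.0]
force: [0.2, 0.0, -3.9]
opening: 0.15
t 10.45 pos [544.  315.3  75.1] open 12.8 F [ 0.2  0.  -3.9] j [0.41 0.2  1.72 0.   1.22 0.28]
turn [ 0.0003  0.0015 -0.0002] |w| 0.002 shift now-axes [0.3 2.9 3.8] shift target-axes [0.3 2.9 3.8]
```

```bash
for i in 1 2; do python3 -m crank '0 0 0.7 0 0 0 4; 0 0 0.7 0 0 0 4; 0 0 0 0 0 0 4' | egrep "pos|force|opening"; done; python3 -m crank '0 0 0.5 0 0 0 4; 0 0 0 0 0 0 4' | egrep "pos|force"; python3 -m crank '0 0 0.5 0 0 0 4; 0 0 0 0 0 0 4'|egrep "pos|force"
```

```text
tool_pos: [544.1, 315.3, 73.6]
force: [0.4, -0.2, -3.7]
opening: 0.153
tool_pos: [544.3, 315.4, 72.7]
force: [0.5, 0.1, -2.7]
opening: 0.154
tool_pos: [544.4, 315.3, 72.6]
force: [-1.7, -2.4, 0.7]
tool_pos: [544.6, 315.3, 72.5]
force: [-2.2, -3.9, 4.9]
```

```bash
python3 -m crank '0 0 -0.6 0 0 0 8; 0 0 0 0 0 0 12' 20;  python3 -m crank '0 0 0 0 0 0 14.5; 0 0 0 0 0 0 16; 0 0 0 0 0 0 18; 0 0 0 0 0 0 20; 0 0 0 0 0 0 23; 0 0 0 0 0 0 27; 0 0 0 0 0 0 31; 0 0 0 0 0 0 35; 0 0 0 0 0 0 35' 20
python3 - <<'E'
from p import *
s=arm.get_state();P=R.from_quat(s["orientation"]).as_matrix(); Gp=s["tool_pos"]-P[:,2]*18.7
i=arm.read_camera("side")[:,:,::-1];w=arm.read_camera("wrist")[:,:,::-1]
b=cv2.resize(i[120:210,270:370],None,fx=4,fy=4,interpolation=cv2.INTER_CUBIC)
w=cv2.resize(w[:,160:480],(400,500))[:360]
cv2.imwrite("pics/d.png",np.hstack([b,w]))
E
```

```text
t: 11.65
tool_pos: [544.4, 315.3, 72.5]
orientation: [0.998, 0.065, -0.0, 0.0]
force: [-2.0, -3.2, 3.6]
opening: 0.155
t: 12.55
tool_pos: [544.2, 315.4, 72.0]
orientation: [0.998, 0.065, -0.001, 0.0]
force: [-0.2, -0.5, 0.7]
opening: 0.412
```

View pics/d.png

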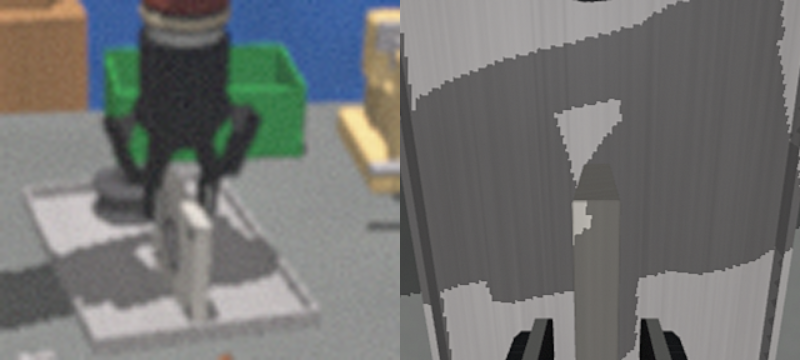

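```bash
python3 -m crank '0 0 -3 0 0 0 38; 0 0 -6 0 0 0 40; 0 0 -12 0 0 0 45; 0 0 -20 0 0 0 45; 0 0 -25 0 0 0 45; 0 0 -25 0 0 0 45; 0 0 -25 0 0 0 45; 0 0 -25 0 0 0 45; 0 0 -25 0 0 0 45; 0 0 -25 0 0 0 45; 0 0 -15 0 0 0 45; 0 0 0 0 0 0.09 45; 0 0 0 0 0 0.09 45; 0 0 0 0 0 0.09 45; 0 0 0 0 0 0.09 45; 0 0 0 0 0 0.09 45; 0 0 0 0 0 0 45'
cat > b.py <<'E'
from h import *
B=np.array([546.3,-325.2,0]);byaw=-.32
Rb=down(byaw); hp=B+rz(byaw)@[0,32,125]; tb=hp-[0,0,18.7]
E
python3 - <<'E'
from b import *
print(tb);go(tb+[0,0,90],Rb)
s=arm.read_camera("side")[:,:,::-1]; cv2.imwrite("pics/s3.png",s)
E
```

```text
t: 14.35
tool_pos: [544.3, 315.4, 278.2]
orientation: [0.987, -0.159, -0.001, 0.0]
force: [-0.3, -0.3, -0.1]
opening: 0.528
[ 556.36612994 -294.82446662  106.3       ]
t 14.35 pos [544.3 315.4 278.2] open 45.1 F [-0.3 -0.3 -0.1] j [0.41 0.04 1.55 0.   1.55 0.73]
turn [ 0.0008  0.0011 -0.    ] |w| 0.001 shift now-axes [203.5 575.4  82.2] shift target-axes [203.4 575.5  81.9]
```

```bash
python3 -m crank '7 20 0 0 0 0 45; 14 40 0 0 0 0 45; 14 40 0 0 0 0 45; 14 40 0 0 0 0 45; 14 40 0 0 0 0 45; 14 40 0 0 0 0 45; 14 40 0 0 0 0 45; 14 40 0 0 0 0 45; 14 40 0 0 0 0 45; 14 40 0 0 0 0 45; 14 40 0 0 0 0 45; 14 40 0 0 0 0 45; 14 40 0 0 0 0 45; 14 40 0 0 0 0 45; 14.4 35.5 0 0 0 0 45; 0 0 25 0 0 0 45; 0 0 25 0 0 0 45; 0 0 20 0 0 0 45; 0 0 0 0 0 0 45; 0 0 0 0 0 0 45'
python3 - <<'E'
from b import *
go(tb+[0,0,90],Rb)
m=arm.camera_model("wrist"); im=arm.read_camera("wrist")[:,:,::-1].copy()
loc=np.array([[0,58.5,125],[0,32,125],[0,0,125],[0,-58.5,125]]+[[x,y,55] for x in(-40,40) for y in (-60,60)])
uv=proj(m,loc@rz(byaw).T+B); print(uv.round().tolist())
for u in uv: cv2.drawMarker(im,tuple(int(v) for v in u),(0,0,255),cv2.MARKER_CROSS,8,1)
cv2.imwrite("pics/w3.png",im)
E
```

```text
t: 16.4
tool_pos: [556.2, -294.8, 208.4]
orientation: [0.987, -0.159, -0.001, 0.0]
force: [1.1, -0.2, 1.6]
opening: 0.525
t 16.4 pos [ 556.2 -294.8  208.4] open 44.8 F [ 1.1 -0.2  1.6] j [-0.61  0.08  1.62 -0.    1.44 -0.29]
turn [0.0007 0.0015 0.0008] |w| 0.002 shift now-axes [ 0.2 -0.  12.1] shift target-axes [ 0.2 -0.  12.1]
[[315.0, 179.0], [315.0, 213.0], [315.0, 250.0], [315.0, 311.0], [278.0, 270.0], [273.0, 159.0], [353.0, 270.0], [358.0, 159.0]]
```

View pics/w3.png

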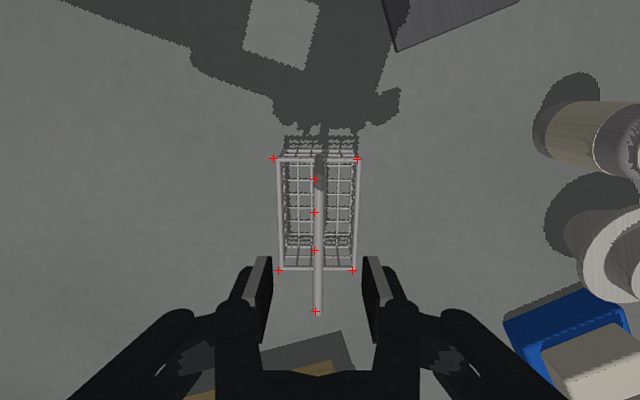

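```bash
python3 -m crank '0 0 15 0 0 0 45; 0 0 20 0 0 0 45; 0 0 20 0 0 0 45; 0 0 18 0 0 0 40; 0 0 13 0 0 0 36; 0 0 9 0 0 0 32; 0 0 5 0 0 0 30; 0 0 2 0 0 0 30; 0 0 0 0 0 0 24; 0 0 0 0 0 0 18; 0 0 0 0 0 0 14; 0 0 0 0 0 0 11; 0 0 0 0 0 0 8; 0 0 0 0 0 0 4; 0 0 0 0 0 0 0; 0 0 0 0 0 0 0; 0 0 0 0 0 0 0' 80
python3 -m crank '0 0 -2 0 0 0 0; 0 0 -5 0 0 0 0; 0 0 -12 0 0 0 0; 0 0 -20 0 0 0 0; 0 0 -20 0 0 0 0; 0 0 -20 0 0 0 0; 0 0 -20 0 0 0 0; 0 0 -20 0 0 0 0; 0 0 -12 0 0 0 0; 0 0 -4 0 0 0 0; 0 0 0 0 0 0 0; 0 0 0 0 0 0 0; 0 0 0 0 0 0 0' 80
python3 - <<'E'
from b import *
hy=.05; seat=np.array([632,-137,0]); pre=seat+rz(hy)@[-110,32,0]
print(pre); go([pre[0],pre[1],215],down(hy))
s=arm.get_state();print(s["wrist_torque"].round(3))
t=arm.read_camera("top")[:,:,::-1];i=arm.read_camera("side")[:,:,::-1]
a=cv2.resize(i[140:380,240:440],None,fx=2,fy=2,interpolation=cv2.INTER_CUBIC)
b=cv2.resize(t[100:260,340:540],(400,320),interpolation=cv2.INTER_CUBIC);b=np.vstack([b,np.zeros((160,400,3),np.uint8)])
cv2.imwrite("pics/e.png",np.hstack([a,b]))
E
```

```text
t: 18.15
tool_pos: [556.6, -295.0, 106.8]
orientation: [0.987, -0.159, 0.0, 0.0]
force: [1.0, 0.8, 3.3]
opening: 0.058
t: 19.45
tool_pos: [555.7, -294.4, 239.6]
orientation: [0.987, -0.159, -0.002, -0.0]
force: [0.1, 0.1, -1.7]
opening: 0.063
[ 520.53813794 -110.53770029    0.        ]
t 19.45 pos [ 555.7 -294.4  239.6] open 5.4 F [ 0.1  0.1 -1.7] j [-0.61  0.06  1.59 -0.    1.49 -0.28]
turn [-0.0007  0.0035 -0.3702] |w| 0.37 shift now-axes [ -91.1 -163.5   24.9] shift target-axes [ -25.9 -185.4   24.6]
[0.1  0.01 0.05]
```

View pics/e.png

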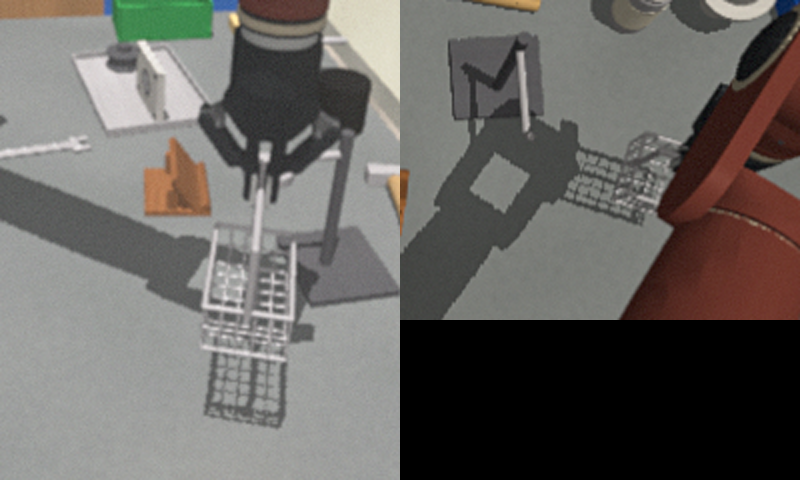

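```bash
python3 - <<'E'
from b import *
from scipy.optimize import least_squares
S=arm.camera_model("side"); s=arm.get_state(); P=R.from_quat(s["orientation"]).as_matrix()
g=s["tool_pos"]-P[:,2]*18.7
loc=np.array([[-40,-60,55],[40,-60,55],[-40,60,55],[40,60,55],[-40,-60,0],[40,-60,0]])
uv=np.array([(342,296),(387.5,299),(348,253),(388.5,261.5),(341.5,314),(383.5,318.5)])
Bm=P@np.diag([1,-1,-1])
def W(p,l): # roll,pitch about handle point; slide along handle, z
    return g+(Bm@R.from_euler("xy",p[:2]).as_matrix()@(l-[0,32+p[2],125+p[3]]).T).T
f=lambda p:(proj(S,W(p,loc))-uv).ravel()
r=least_squares(f,[0,0,0,0],loss="soft_l1");print(r.x.round(3),r.fun.round(1))
q=least_squares(lambda p:f([p[0],p[1],0,0]),[0,0],loss="soft_l1");print(q.x.round(3),q.fun.round(1))
for x in(r.x,[q.x[0],q.x[1],0,0],[0,0,0,0]):print(proj(S,W(x,np.array([[0,-58.5,125],[0,58.5,125]]))).round().tolist(), proj(S,W(x,loc)).round().tolist())
E
```

```text
[ 3.0000e-03 -1.1000e-02 -2.3521e+01  2.3366e+01] [ 1.  -2.6 -0.8  0.3  1.3  0.3 -1.1 -3.6  0.   0.5  0.   2. ]
[-0.035 -0.004] [-0.1 -3.6  0.4 -0.1  0.4 -0.6 -0.3 -4.1 -1.5  1.5  0.8  3.6]
[[368.0, 266.0], [371.0, 229.0]] [[343.0, 293.0], [387.0, 299.0], [349.0, 253.0], [387.0, 258.0], [342.0, 314.0], [384.0, 320.0]]
[[368.0, 263.0], [372.0, 226.0]] [[342.0, 292.0], [388.0, 299.0], [348.0, 252.0], [388.0, 257.0], [340.0, 315.0], [384.0, 322.0]]
[[368.0, 264.0], [372.0, 226.0]] [[342.0, 293.0], [388.0, 299.0], [348.0, 251.0], [388.0, 256.0], [340.0, 315.0], [384.0, 322.0]]
```

```bash
python3 -m crank '0 0 0 0 0 -0.05 0; 0 0 0 0 0 -0.08 0; 0 0 0 0 0 -0.08 0; 0 0 0 0 0 -0.08 0; 0 0 0 0 0 -0.08 0; -13 -5 0 0 0 0 0; -13 -15 5 0 0 0 0; 0 -25 5 0 0 0 0; 0 -30 5 0 0 0 0; 0 -30 5 0 0 0 0; 0 -30 5 0 0 0 0; 0 -25 3 0 0 0 0; 0 -17 3 0 0 0 0; 0 -8 0 0 0 0 0; 0 0 0 0 0 0 0; 0 0 0 0 0 0 0; 0 0 0 0 0 0 0; 0 0 0 0 0 0 0' 80
python3 - <<'E'
from b import *
hy=.05; seat=np.array([632,-137,0]); fin=seat+rz(hy)@[0,32,0]
go([fin[0],fin[1],209],down(hy))
m=arm.camera_model("wrist")
im=arm.read_camera("wrist")[:,:,::-1].copy(); s=arm.read_camera("side")[:,:,::-1].copy()
for P in ([597,-139,207],[705,-134,210],[630,-137,185]):
    for M,I in((m,im),(arm.camera_model("side"),s)):
        u=proj(M,P)[0]; print(P,u.round()); cv2.drawMarker(I,tuple(int(v) for v in u),(0,0,255),cv2.MARKER_CROSS,8,1)
cv2.imwrite("pics/f_w.png",im);cv2.imwrite("pics/f_s.png",s)
cv2.imwrite("pics/f.png",np.hstack([cv2.resize(im,(480,300)),cv2.resize(s[150:350,240:453],(320,300))]))
E
```

```text
t: 21.35
tool_pos: [521.2, -112.2, 210.4]
orientation: [1.0, 0.024, -0.001, 0.0]
force: [-0.1, 0.0, -3.0]
opening: 0.06
t 21.35 pos [ 521.2 -112.2  210.4] open 5.1 F [-0.1  0.  -3. ] j [-0.35 -0.15  1.85 -0.    1.45 -0.4 ]
turn [ 0.0006  0.0011 -0.0013] |w| 0.002 shift now-axes [109.4  -1.8   1.3] shift target-axes [109.4  -1.7   1.4]
[597, -139, 207] [447. 313.]
[597, -139, 207] [368. 211.]
[705, -134, 210] [646. 317.]
[705, -134, 210] [412. 206.]
[630, -137, 185] [487. 290.]
[630, -137, 185] [380. 218.]
```

```bash
python3 -m crank '5 -1 0 0 0 0 0; 10 -0.7 0 0 0 0 0; 15 0 0 0 0 0 0; 15 0 0 0 0 0 0; 10 0 0 0 0 0 0; 0 0 0 0 0 0 0; 0 0 0 0 0 0 0' 80; python3 -m crank '5 0 0 0 0 0 0; 10 0 0 0 0 0 0; 12 0 0 0 0 0 0; 12 0 0 0 0 0 0; 10 0 0 0 0 0 0; 5 0 0 0 0 0 0; 0 0 0 0 0 0 0; 0 0 0 0 0 0 0' 80; python3 -m crank '0 0 5 0 0 0 0; 0 0 8 0 0 0 0; 0 0 8 0 0 0 0; 0 0 6 0 0 0 0; 0 0 3 0 0 0 0; 0 0 2 0 0 0 0; 0 0 0 0 0 0 0; 0 0 0 0 0 0 0' 80
```

```text
t: 22.15
tool_pos: [575.9, -106.8, 209.9]
orientation: [1.0, 0.025, -0.001, 0.0]
force: [-0.9, 0.7, -2.6]
opening: 0.062
t: 22.95
tool_pos: [629.8, -104.2, 209.9]
orientation: [1.0, 0.025, -0.001, 0.0]
force: [-0.8, 0.9, -1.9]
opening: 0.06
t: 23.75
tool_pos: [630.0, -104.3, 178.4]
orientation: [1.0, 0.025, -0.0, 0.0]
force: [0.1, 1.3, -2.3]
opening: 0.056
```

```bash
python3 -m crank '0 0 2 0 0 0 0; 0 0 2 0 0 0 0; 0 0 1 0 0 0 0; 0 0 0 0 0 0 0; 0 0 0 0 0 0 0'|egrep "pos|force"; for i in 1 2 3 ; do python3 -m crank '0 0 0.7 0 0 0 0; 0 0 0.7 0 0 0 0; 0 0 0 0 0 0 0'|egrep "pos|force"; done; python3 -c "
from h import *
print(arm.get_state()['wrist_torque'])"
```

```text
tool_pos: [629.8, -104.2, 173.0]
force: [0.0, -0.5, -2.3]
tool_pos: [629.7, -104.2, 171.5]
force: [-0.6, 0.1, -2.2]
tool_pos: [629.9, -104.3, 170.6]
force: [-0.6, 0.6, -0.2]
tool_pos: [630.1, -104.2, 169.8]
force: [-1.2, 0.9, 4.6]
[ 0.04945778  0.27187476 -0.05373871]
```

```bash
python3 -m crank '0 0 -0.6 0 0 0 4; 0 0 0 0 0 0 6; 0 0 0 0 0 0 8; 0 0 0 0 0 0 9; 0 0 0 0 0 0 10; 0 0 0 0 0 0 12; 0 0 0 0 0 0 15; 0 0 0 0 0 0 19; 0 0 0 0 0 0 24; 0 0 0 0 0 0 30; 0 0 0 0 0 0 34; 0 0 0 0 0 0 34; 0 0 0 0 0 0 34' 20
python3 - <<'E'
from b import *
s=arm.get_state();print(s["force"],s["opening"]*85)
cv2.imwrite("pics/g_s.png",arm.read_camera("side")[:,:,::-1])
E
python3 -m crank '0 0 -3 0 0 0 34; 0 0 -5 0 0 0 34; 0 0 -8 0 0 0 34; 0 0 -10 0 0 0 34; 0 0 -15 0 0 0 34; 0 0 -20 0 0 0 34; 0 0 -20 0 0 0 34; 0 0 -20 0 0 0 34; 0 0 -20 0 0 0 34; 0 0 0 0 0 0 34; -30 0 0 0 0 0 34; -40 0 0 0 0 0 34; -40 0 0 0 0 0 34; -40 0 0 0 0 0 34; -30 0 0 0 0 0 34; 0 0 0 0 0 0 34; 0 0 0 0 0 0 34; 0 0 0 0 0 0 34; 0 0 0 0 0 0 34; 0 0 0 0 0 0 34'
python3 - <<'E'
from h import *
import time
a=arm.read_camera("side")[:,:,::-1];t=arm.read_camera("top")[:,:,::-1]
cv2.imwrite("pics/z_s.png",a);cv2.imwrite("pics/z_t.png",t)
A=cv2.resize(a[130:330,270:470],(400,400),interpolation=cv2.INTER_CUBIC)
B=cv2.resize(t[90:290,140:440],(400,267),interpolation=cv2.INTER_CUBIC)
cv2.imwrite("pics/z.png",np.hstack([A,np.vstack([B,np.zeros((133,400,3),np.uint8)])]))
E
```

```text
t: 26.45
tool_pos: [629.8, -104.2, 169.5]
orientation: [1.0, 0.025, -0.001, 0.0]
force: [-0.3, -0.6, 0.6]
opening: 0.4
[-0.31399318 -0.59469383  0.59963219] 34.03885639172693
t: 28.5
tool_pos: [450.7, -113.1, 290.5]
orientation: [1.0, 0.025, -0.001, 0.0]
force: [-0.3, -0.0, 0.0]
opening: 0.399
```

View pics/z.png

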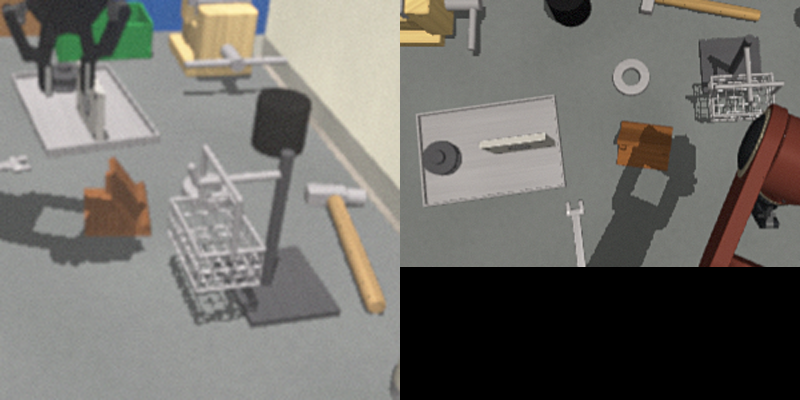

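The side view shows the basket hanging on the hook arm at about (225,180), with the arm crossing near the middle of the handle. The top view shows the plate standing on edge in the tray at (515,143), clear of the pulley at (441,157). Before handing in I'll check that nothing is still swinging.

```bash
python3 -m crank '0 0 0 0 0 0 34; 0 0 0 0 0 0 34; 0 0 0 0 0 0 34; 0 0 0 0 0 0 34; 0 0 0 0 0 0 34; 0 0 0 0 0 0 34; 0 0 0 0 0 0 34; 0 0 0 0 0 0 34; 0 0 0 0 0 0 34; 0 0 0 0 0 0 34; 0 0 0 0 0 0 34; 0 0 0 0 0 0 34; 0 0 0 0 0 0 34; 0 0 0 0 0 0 34; 0 0 0 0 0 0 34; 0 0 0 0 0 0 34; 0 0 0 0 0 0 34; 0 0 0 0 0 0 34; 0 0 0 0 0 0 34; 0 0 0 0 0 0 34' | head -1
python3 - <<'E'
from h import *
g=lambda i:cv2.GaussianBlur(i,(5,5),0).astype(int)
p=cv2.imread("pics/z_s.png"); a=arm.read_camera("side")[:,:,::-1]; b=[arm.read_camera("side")[:,:,::-1] for _ in range(4)][-1]
for n,(x,y,w,h) in dict(basket=(350,200,60,100),plate=(305,165,25,40),blank=(450,250,60,80)).items():
    s=np.s_[y:y+h,x:x+w]; print(n,[abs(g(u[s].copy())-g(v[s].copy())).mean().round(2) for u,v in((p,a),(a,b),(p,b))])
# top view: plate corners, tray and loose things against first picture
t0=cv2.imread("pics/top0.png");t=cv2.imread("pics/z_t.png")
for n,(x,y,w,h) in dict(pulley=(155,190,35,35),bearing=(297,132,32,30),wrench=(262,238,24,30)).items():
    s=np.s_[y:y+h,x:x+w]; print(n,abs(g(t0[s].copy())-g(t[s].copy())).mean().round(2))
E
```

```text
t: 30.6
basket [np.float64(1.2), np.float64(0.94), np.float64(1.07)]
plate [np.float64(0.93), np.float64(0.59), np.float64(0.86)]
blank [np.float64(0.56), np.float64(0.55), np.float64(0.56)]
pulley 11.96
bearing 13.49
wrench 13.11
```

```bash
python3 - <<'E'
from h import *
t0=cv2.imread("pics/top0.png");t=arm.read_camera("top")[:,:,::-1].copy()
for n,(x,y,w,h) in dict(blank=(280,250,40,40),tray=(145,160,120,85),pulley=(155,190,35,35),bearing=(297,132,32,30),wrench=(262,238,24,30),rest=(300,205,45,12),hammer=(318,70,90,34)).items():
    T=t0[y:y+h,x:x+w]; r=cv2.matchTemplate(t[y-8:y+h+8,x-8:x+w+8],T,cv2.TM_CCOEFF_NORMED); _,v,_,l=cv2.minMaxLoc(r)
    print(n,"shift",(l[0]-8,l[1]-8),round(v,3),"mean",T.mean().round(1),t[y:y+h,x:x+w].mean().round(1))
p=cv2.imread("pics/z_s.png"); b=arm.read_camera("side")[:,:,::-1].copy()
for x,y,w,h in((350,200,60,100),(305,165,25,40)):
    f=lambda i:cv2.cvtColor(i,cv2.COLOR_BGR2GRAY)[y:y+h,x:x+w].astype(np.float32)
    print(cv2.phaseCorrelate(f(p),f(b)))
E
```

```text
blank shift (0, 0) 0.555 mean 106.6 79.8
tray shift (0, 0) 0.888 mean 133.3 145.9
pulley shift (0, 0) 0.999 mean 108.8 120.8
bearing shift (0, 0) 0.997 mean 125.1 138.6
wrench shift (0, 0) 0.996 mean 121.4 134.5
rest shift (0, 0) 0.482 mean 92.5 69.7
hammer shift (0, 0) 0.995 mean 110.0 122.0
((0.014176110506770812, 0.036850654326229915), 0.9664649626413981)
((0.3516582171906091, -0.03750178803564452), 1.0073784198760987)
```

Only the exposure changed between pictures. The pulley, bearing and wrench haven't moved, and the basket and plate are still, so I'm handing in.

```bash
python3 -c "
from h import *
s=arm.get_state();print(s['t'],s['force'].round(1));print(arm.job_done())"
```

```text
30.95 [ 1.  -0.4  0. ]
the job is handed in; nothing more can be done
None
```

The job is done and handed in at 31 s of the 72 s allowed. First I lifted the plate off the rest and stood it on a long edge in the empty half of the tray. Then I hung the basket by its handle on the hook.

**Last checks:**
- **Plate:** it stands upright by itself, about 60 mm clear of the pulley.
- **Basket:** it hangs still, with the hook within about 2 mm of the handle's middle by my measurements.
- **Pulley, bearing ring and wrench:** each shows zero pixel shift against the first picture, with a match of 0.996 or better.
- **Robot:** the gripper is well clear and touches nothing. Touchdown forces stayed below 10 N.

**Disagreements:**
- **Brightness check:** a plain brightness comparison flagged the pulley, bearing and wrench as changed, but that was the camera's exposure. Template matching showed no movement.
- **Plate correlation:** its last image correlation gave a 0.35 pixel shift over about 2 s. I took that as noise, because the gripper is visible next to the plate in that picture.
- **Wrist camera:** it showed a steady offset of about 4 pixels from its calibration, which I allowed for.

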